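# Hook and snap the smoked window cover onto the case frame

## Robot

A 6-joint arm with a two-finger parallel gripper is mounted at the origin on the work surface. World frame = base frame: x ahead of the robot, y to its left, z up, the work surface at z = 0. Lengths are in m, angles in rad, forces in N, time in s.
With the tool pointing down it reaches from about 0.35 to 0.975 m from the base axis. Payload 4.9 kg.
Tool frame: the origin (TCP) lies on the centre line of the jaws, within the pads' length; the fingertips stand 17 mm ahead of it and the grasp point (between the pads) lies 2 mm behind it; x points along the fingers, y is the direction in which the jaws open and shut, and the axes are right-handed (so a half turn about x gives the same grasp; the last joint's range is limited). The gripper opens to 85 mm and grips with 20 to 120 N. Pads are 22 mm wide; open, the fingers measure 114 mm over their backs; the gripper's body (76 mm by 85 mm) begins 54 mm behind the grasp point. The pads swing forward as they close: fully open they stand 13 mm farther back than shut.
Start: joints at [-1.326, 0.053, 1.613, -0, 1.476, -0.119], TCP at [0.222, -0.584, 0.248] pointing down, gripper open.
Joint ranges: [-3.01, 3.01], [-1.01, 2.22], [0.06, 2.58], [-1.02, 4.17], [0.09, 2.62], [-3.14, 3.14]. Speed limits (rad/s): [2.57, 2.57, 3.14, 3.14, 3.14, 3.14].

## Interface

Orientations are given as a unit quaternion [w, x, y, z].
In Python, from plant import status, viewer, manip gives the robot as it stands.
- The arm moves only by the tool drive_tool, never from a script. Its argument "plan" is a list of rows, each a list of 4 numbers: the shift along the tool's x, y, z in m, then the turn about the tool's x in units of 8 degrees (1.0 is 8 degrees). A call has 1 to 12 rows; each row is the pose to reach, as a shift and turn from the pose commanded when the call began, along the tool's axes at that moment; what a row does not reach only later rows make up. A row lasts 1/10 s, in which the tool goes at most 50 mm and 8.59 degrees, less where a joint would pass 70% of its speed; a pose out of reach is approached as far as the arm can. A call with a gripper value outside its range is refused whole. "fingers" is the finger opening in m, from 0 to 0.0854, set as the call begins (left out, the last holds). The fingers move at their own pace and stop on an object; the grip force is fixed at half the most. Time passes only in rows, so rows that repeat a pose let the fingers close. It gives the time, the measured TCP pose, the force and the opening at its end, in the units of the state.
- status.state(): the state, without advancing time (a new reading comes with each control period).
- viewer.grab_frame(name): name is "scene" or "top" or "wrist"; returns the picture (420x560x3 uint8, blue, green, red); there is no depth.
- viewer.calibration(name): a dict with "vfov" (degrees; the focal length in pixels is half the picture's height over the tangent of half this angle, whatever the lens; pixels are square), "cx", "cy" (the principal point, pixels), "k1" (the pictures are not rectified: a ray, as slopes to the right and down, at radius r is drawn at 1 + k1 r^2 times it, then the intrinsics apply), "rvec" (rotation vector, rad) and "tvec" (3), from world to camera coordinates, as OpenCV has them. Camera axes: x right, y down, z forward; pixel columns grow to the right and rows downward; lengths in m; the calibration is good to about 2 mm. A picture is of the moment at which its call begins: read the wrist's pose just before it. calibration takes no time and is no camera call; for the wrist camera it gives the pose at the moment of the call.
- manip.job_done(): hands the job in, once; it reports no verdict.
The state is a dict: "time": time; "joint_pos": joint angles; "joint_vel": joint speeds; "joint_efforts": joint torques, N m; "tool_pos": TCP position; "tool_rot": TCP orientation; "contact_force": force on the tool from outside, world axes, zero at the start; "ft_torque": the same for the moment, N m; "gripper_width": opening from 0.0 (shut) to 1.0 (fully open).
Only numpy, scipy, OpenCV 4.12 (cv2) and the standard library are available. Lean on these libraries where they do the work, as an engineer would, in place of code of your own. Each camera call takes 0.05 s, during which the arm holds its last target. There are 200 camera calls.

## Task

Fit the large smoked window cover onto the silver case frame: hook its plain edge under the yellow lip, fully home against the stop, then press the other end down until its steel bar snaps past the orange sprung jaw into the fork clip and the cover sits level on the rim. Let go of it and leave everything else on the bench where it is.

Things in the scene. Friction and masses are not known exactly. Their poses are not given: they have to be found in the camera images.
- cover: loose smoked-plastic cover, black border, plate 170 (x) x 110 (y) x 5 mm, 0.2 kg. Origin: centre of its underside, z up. Grey grip rib along x at the top centre: 60 long, 14 wide, top at z = 27. Plain edge at -x; steel bar on two lugs at +x. At the start it lies flat on the bench, plain edge towards the robot within 35 degrees
- tongue (a point): middle of the cover's plain edge, at its underside: (-85, 0, 0) mm in the cover's frame; this edge goes under the lip
- bar (a point): centre of the cover's steel bar, which is 8 mm thick and 76 mm long, along y: (103, 0, 4) mm in the cover's frame
- frame: silver open case frame on a dark holding plate bolted to the bench, 240 (x) x 150 (y) mm, rim 45 mm up. Origin: underside centre, at bench height; x runs from the yellow lip (nearer the robot) to the fork clip. Ledge at rim height from the stop (x = -85) to x = -50, with 8 mm high side guides at y = +-58 (cover: +-55); far rim at x = 70 to 85; hollow between
- seat (a point): where the cover's origin comes to lie when seated: (0, 0, 45) mm in the frame's frame (axes as frame)
- lip_edge (a point): middle of the lower inner edge of the yellow lip: (-77, 0, 54.5) mm in the frame's frame. Lip 5 mm thick, 116 mm wide (y), reaching 8 mm in from the stop, 9.5 mm above the ledge: the 5 mm plate goes in tilted, plain edge down, by up to about 25 degrees
- fork (a point): centre of the fork slot where the bar's centre rests: (104, 0, 49) mm in the frame's frame; slot 13 mm wide (x), open upward between tines at y = +-20 that stand 10 mm above the rim, so the cover cannot be slid in level
- jaw (a joint): orange sprung jaw, 22 mm wide (y), upright behind the fork on a hinge along y at (115, 0, 20) mm of the frame: 0 closed (nose over the slot), grows as it is pushed outward (to +x), springs back to 0; range 0 to 0.6 rad. Its nose slopes 60 degrees, so a bar pressed down (about 4 to 12 N) pushes it aside
- jaw_nose (a point): tip of the jaw's nose, 11 mm above the rim when closed; top of the jaw about 31 mm above the rim
- resistor_pack: green ceramic resistor pack, 80 x 22 x 22 mm, lying on the bench; leave it alone. Origin: centre of its underside
- keypad: spare black keypad with white keys, 90 x 70 x 14 mm; leave it alone. Origin: centre of its underside
- display_bezel: small smoked display bezel, 110 x 54 x 10 mm, without rib or bar: not the cover; leave it alone. Origin: centre of its underside
- jar: closed amber glass jar, 60 mm wide, 75 mm tall; leave it alone. Origin: centre of its underside
- screwdriver: screwdriver, 180 mm long; leave it alone
- screw_tray: open blue metal screw tray, 100 x 70 x 25 mm; leave it alone. Origin: centre of its underside
Not all that is in view belongs to the job. Leave any turquoise look-alike of the cover alone.

How it is judged:
At the end, for the whole second after the job is handed in: Cover at rest, level within 0.03 rad, plain edge on the ledge (2 mm) and 2.5 mm or more under the lip; its bar down in the fork slot (3.5 mm in height, 4.5 mm across the slot, 6 mm sideways); jaw sprung shut (under 0.06 rad) (angle between cover's own z axis and vertical below 0.03 rad and x of tongue in the frame of frame below -0.0795 m and z of tongue in the frame of frame between 0.042 and 0.047 m and x of bar in the frame of frame between 0.1005 and 0.1085 m and z of bar in the frame of frame below 0.0525 m and y of bar in the frame of frame between -0.006 and 0.006 m and value of joint jaw below 0.06 rad and linear speed of cover below 0.01 m/s); the robot touches nothing.
It fails at once if a bystander (resistor pack, keypad, display bezel, jar, screwdriver, screw tray) is moved by more than 30 mm (distance of any of resistor_pack, keypad, display_bezel, jar, screwdriver, screw_tray from where it was at the start of the episode above 0.03 m).
It also fails if it takes over 51 s, if anything falls off the work surface, if the arm or the gripper's body presses on something with over 40 N, if the wrist force passes 120 N, or if a joint passes its speed limit or range.

## Working session

There is one attempt and no reset: what is moved stays moved. The work goes in short steps, Python scripts to look and compute and a tool call to move; the robot and the scene stay as the last step left them, time stands still between calls to the robot, and variables do not carry over. Pictures are saved under pics/ and viewed, about 8 in all and at most 12, crops included, and the job is handed in when it is done.

Besides the shell and the picture viewer there is one more tool, called after ">>>" as name(argument=value, ...), one argument or row to a line, values as JSON. drive_tool: Moves the arm, as the interface text tells. Its arguments: {"type":"object","properties":{"plan":{"type":"array","items":{"type":"array","items":{"type":"number"}}},"fingers":{"type":"number"}},"required":["plan"]}

```bash
mkdir -p pics; ls; cat > h.py <<'E'
import numpy as np, cv2
from plant import status, viewer, manip
from scipy.spatial.transform import Rotation as R
def grab(n,f=None):
    im=np.array(viewer.grab_frame(n)); 
    if f: cv2.imwrite('pics/'+f+'.png',im)
    return im
def cal(n): return viewer.calibration(n)
def ray(c,u,v,H=420):
    f=H/2/np.tan(np.radians(c['vfov'])/2)
    d=np.array([(u-c['cx'])/f,(v-c['cy'])/f]); s=d.copy()
    for _ in range(30): s=d/(1+c['k1']*(s@s))
    M=cv2.Rodrigues(np.array(c['rvec'],float))[0]; t=np.array(c['tvec'],float).ravel()
    return -M.T@t, M.T@np.array([s[0],s[1],1.])
def onz(c,u,v,z):
    o,d=ray(c,u,v); return o+d*(z-o[2])/d[2]
def proj(c,p):
    f=210/np.tan(np.radians(c['vfov'])/2)
    M=cv2.Rodrigues(np.array(c['rvec'],float))[0]; q=M@np.array(p)+np.array(c['tvec'],float).ravel()
    s=q[:2]/q[2]; s=s*(1+c['k1']*(s@s)); return s*f+[c['cx'],c['cy']]
E
python3 - <<'E'
from h import *
a=grab('top','top'); b=grab('scene','scene'); 
s=status.state();print(s)
for n in('top','scene','wrist'):print(n,cal(n))
E
```

```text
pics
{'time': 0.1, 'joint_pos': array([-1.32598678e+00,  5.32737275e-02,  1.61416153e+00,  3.04023838e-05,
        1.47601402e+00, -1.19022570e-01]), 'joint_vel': array([ 0.00120009, -0.00257872, -0.0018349 ,  0.00021772,  0.00040794,
        0.00238744]), 'joint_efforts': array([ 6.40946673e-04, -3.94899523e+01, -3.71365035e+01, -5.68546955e-05,
        3.90487723e-03, -1.19419408e-06]), 'tool_pos': array([ 0.22227493, -0.58356486,  0.24719366]), 'tool_rot': array([-0.12726891, -0.69540802, -0.12858048,  0.69546917]), 'contact_force': array([-0.71901101,  0.23926209,  0.06921689]), 'ft_torque': array([-0.02697815,  0.02860425, -0.00038124]), 'gripper_width': 1.0018411953821764}
top {'vfov': 51.83331917697412, 'cx': 283.50683510032667, 'cy': 211.14247023631535, 'k1': -0.06021969727571668, 'rvec': array([ 2.10202059, -2.15658046,  0.16638133]), 'tvec': array([0.00988953, 0.5390909 , 1.15199143])}
scene {'vfov': 42.193643578667924, 'cx': 275.57257333391743, 'cy': 213.87172466637128, 'k1': -0.02800797863631199, 'rvec': array([ 1.20221401,  2.1488577 , -1.12600134]), 'tvec': array([ 0.2802843 , -0.20133269,  2.05734303])}
wrist {'vfov': 66.91104912433664, 'cx': 282.48177931400625, 'cy': 207.4540559726134, 'k1': 0.018235953141570754, 'rvec': array([-2.36923204,  1.63380741,  0.25562376]), 'tvec': array([-0.62397694, -0.0388904 ,  0.38032891])}
```

View pics/top.png

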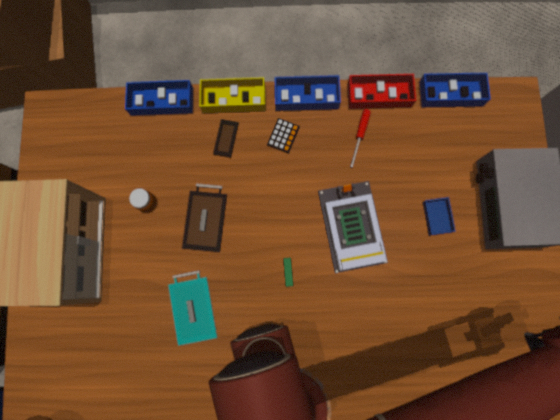

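View pics/scene.png

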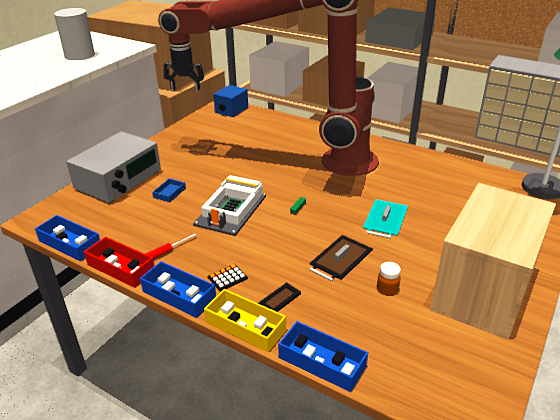

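Top view: the candidates are the dark smoked cover with rib and bar (204,220), the turquoise look-alike (192,310) and the small bezel without rib (226,138). I choose (204,220). The frame is at (353,228), with the yellow lip at (362,257) and the orange jaw at (347,188).

```bash
cat > m1.py <<'E'
from h import *
im=cv2.imread('pics/top.png'); c=cal('top')
hsv=cv2.cvtColor(im,cv2.COLOR_BGR2HSV)
def blob(m,x0,y0,x1,y1):
    k=np.zeros_like(m); k[y0:y1,x0:x1]=m[y0:y1,x0:x1]
    n,l,st,ce=cv2.connectedComponentsWithStats(k); i=1+np.argmax(st[1:,4]); return (l==i).astype(np.uint8)*255,ce[i],st[i]
def mr(m): 
    p=max(cv2.findContours(m,cv2.RETR_EXTERNAL,cv2.CHAIN_APPROX_NONE)[0],key=len)
    return cv2.boxPoints(cv2.minAreaRect(p))
dark=(im.max(2)<75).astype(np.uint8)*255
m,ce,st=blob(dark,170,191,240,262); B=mr(m)
P=np.array([onz(c,*p,0.005)[:2] for p in B]);print('cover',st,B.round(1).tolist(),P.round(4).tolist(),P.mean(0), [np.linalg.norm(P[i]-P[i-1]).round(4) for i in range(4)])
yl=cv2.inRange(hsv,(20,120,120),(35,255,255)); m,ce,st=blob(yl,320,235,400,280); B=mr(m);
P=np.array([onz(c,*p,0.0595)[:2] for p in B]);print('lip',st,P.round(4).tolist(),onz(c,*ce,.0595),[np.linalg.norm(P[i]-P[i-1]).round(4) for i in range(4)])
og=cv2.inRange(hsv,(5,150,100),(18,255,255)); m,ce,st=blob(og,330,175,365,205);print('jaw',ce,st,onz(c,*ce,.076))
wh=(im.min(2)>140).astype(np.uint8)*255; m,ce,st=blob(wh,310,180,400,280);B=mr(m|yl*0)
P=np.array([onz(c,*p,0.045)[:2] for p in B]);print('white',st,P.round(4).tolist(),P.mean(0),[np.linalg.norm(P[i]-P[i-1]).round(4) for i in range(4)])
s=4;A=cv2.resize(im[175:275,155:255],None,fx=s,fy=s,interpolation=2);D=cv2.resize(im[175:275,305:405],None,fx=s,fy=s,interpolation=2)
cv2.imwrite('pics/crop1.png',np.clip(np.hstack([A,D])*1.3,0,255).astype(np.uint8))
E
python3 m1.py
```

```text
cover [182 191  45  61 842] [[181.89999389648438, 247.89999389648438], [189.6999969482422, 187.10000610351562], [227.10000610351562, 191.89999389648438], [219.3000030517578, 252.6999969482422]] [[0.4478, 0.2879], [0.6241, 0.2674], [0.6067, 0.1582], [0.4316, 0.181]] [0.52756711 0.22365203] [np.float64(0.1081), np.float64(0.1775), np.float64(0.1106), np.float64(0.1765)]
lip [341 252  42  10  87] [[0.4012, -0.1549], [0.4201, -0.2664], [0.4149, -0.2671], [0.396, -0.1557]] [ 0.40829493 -0.21176132  0.0595    ] [np.float64(0.0052), np.float64(0.1131), np.float64(0.0053), np.float64(0.113)]
jaw [345.22081218 180.70558376] [330 175  35  17 394] [ 0.61365436 -0.17461941  0.076     ]
white [ 326  195   61   74 1421] [[0.5603, -0.121], [0.5849, -0.251], [0.3949, -0.28], [0.3717, -0.1531]] [ 0.47796823 -0.20127921] [np.float64(0.1912), np.float64(0.1323), np.float64(0.1922), np.float64(0.129)]
```

View pics/crop1.png

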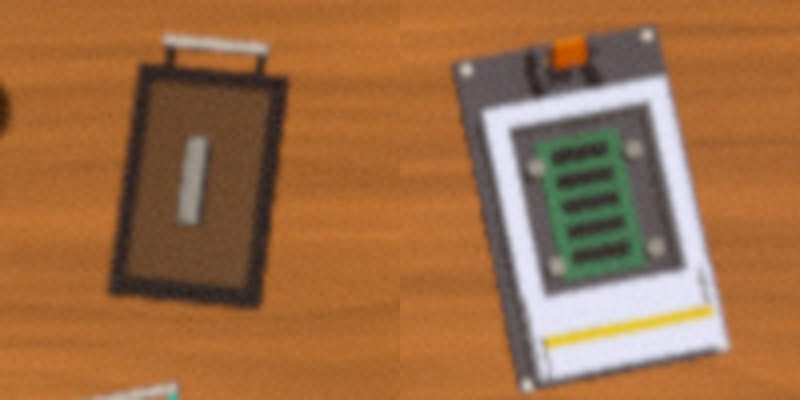

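The crop confirms the choice: the cover has a rib and a steel bar at its far (+x) end, and is yawed slightly clockwise. The frame has its lip near the robot and is yawed about +0.17 rad.

```bash
cat >> h.py <<'E'
def go(p,yaw,st=None):
    """shift in tool axes & turn units to get TCP at p with tool y along (−sin,cos)(yaw) mod pi"""
    s=st or status.state(); q=s['tool_rot']; Q=R.from_quat([q[1],q[2],q[3],q[0]]); M=Q.as_matrix()
    sh=M.T@(np.array(p)-s['tool_pos'])
    ty=np.arctan2(M[1,1],M[0,1])-np.pi/2; d=(yaw-ty+np.pi/2)%np.pi-np.pi/2
    print('axes x',M[:,0].round(3),'y',M[:,1].round(3),'z',M[:,2].round(3),'toolyaw',round(ty,4),'j',np.round(s['joint_pos'],2))
    print('shift',sh.round(4),'turn units',np.round(np.degrees(d)*(-1)/8,3),'(about tool x=down)', 't',s['time'],'F',np.round(s['contact_force'],1))
    return sh
E
python3 - <<'E'
from h import *
import sys
c=cal('top')
k=lambda x,y:(155+x/4-.4,175+y/4-.4)
C=np.array([onz(c,*k(*p),.005)[:2] for p in [(140,65),(287,80),(260,307),(110,292)]]);print(C.round(4).tolist(),C.mean(0))
f=(C[0]+C[1]-C[2]-C[3])/2;yaw=np.arctan2(f[1],f[0]);print('len',np.linalg.norm(f),'yaw',yaw)
print('rib',onz(c,*k(193,181),.027))
go([.45,.23,.27],yaw)
w=cal('wrist');o,d=ray(w,280,210);print('cam',o,d)
E
```

```text
[[0.6129, 0.2676], [0.5988, 0.1604], [0.4354, 0.1801], [0.4485, 0.2872]] [0.52391568 0.22383164]
len 0.1650847941262194 yaw -0.11939363239241631
rib [0.52342183 0.22388525 0.027     ]
axes x [-0.     0.002 -1.   ] y [ 0.356 -0.935 -0.002] z [-0.935 -0.356 -0.   ] toolyaw -2.7778 j [-1.33  0.05  1.61  0.    1.48 -0.12]
shift [-0.0214 -0.6793 -0.5023] turn units 3.461 (about tool x=down) t 0.1 F [-0.7  0.2  0.1]
cam [ 0.2950009  -0.55606357  0.37319905] [-0.29387637 -0.10165253 -0.95048861]
```

>>> drive_tool(
  plan=[
    [-0.02,-0.68,-0.5,3.46],
    [-0.02,-0.68,-0.5,3.46],
    [-0.02,-0.68,-0.5,3.46],
    [-0.02,-0.68,-0.5,3.46],
    [-0.02,-0.68,-0.5,3.46],
    [-0.02,-0.68,-0.5,3.46],
    [-0.02,-0.68,-0.5,3.46],
    [-0.02,-0.68,-0.5,3.46],
    [-0.02,-0.68,-0.5,3.46],
    [-0.02,-0.68,-0.5,3.46],
    [-0.02,-0.68,-0.5,3.46],
    [-0.02,-0.68,-0.5,3.46],
  ],
)

```text
time: 1.3
tool_pos: [0.3823, -0.0039, 0.2624]
tool_rot: [-0.042, 0.706, -0.042, -0.706]
contact_force: [2.0, -0.4, 0.1]
gripper_width: 1.003
```

```bash
python3 - <<'E'
from h import *
go([.45,.23,.27],-.119)
E
```

```text
axes x [ 0.001 -0.    -1.   ] y [-0.119 -0.993  0.   ] z [-0.993  0.119 -0.001] toolyaw -3.2611 j [-0.21 -0.59  2.12 -0.    1.62  1.48]
shift [-0.0076 -0.2403 -0.0393] turn units -0.004 (about tool x=down) t 1.3 F [ 2.  -0.4  0.1]
```

>>> drive_tool(
  plan=[
    [-0.008,-0.24,-0.039,0],
    [-0.008,-0.24,-0.039,0],
    [-0.008,-0.24,-0.039,0],
    [-0.008,-0.24,-0.039,0],
    [-0.008,-0.24,-0.039,0],
    [-0.008,-0.24,-0.039,0],
    [-0.008,-0.24,-0.039,0],
  ],
)

```text
time: 2.0
tool_pos: [0.4494, 0.2282, 0.2697]
tool_rot: [0.041, -0.705, 0.042, 0.707]
contact_force: [-0.9, 0.1, 0.2]
gripper_width: 1.002
```

```bash
cat > cov.py <<'E'
from h import *
import sys
s=status.state(); c=cal('wrist'); im=grab('wrist',sys.argv[1]); print(s['tool_pos'],s['time'],'v',np.abs(s['joint_vel']).max())
E
python3 cov.py w1
```

```text
[0.44937433 0.22818509 0.26965814] 2.0 v 0.036510618163975196
```

View pics/w1.png

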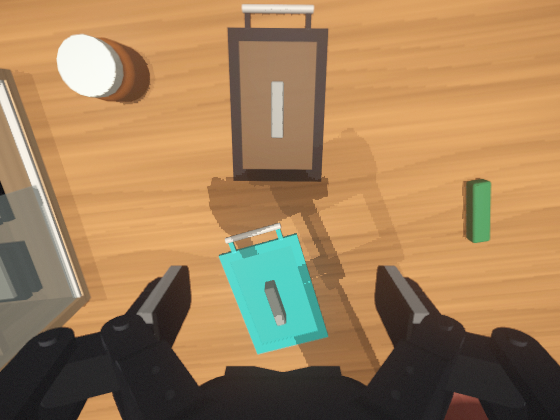

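The wrist view shows the cover with plate corners (229,28), (328,29), (321,181), (233,180) and its rib from (277,82) to (277,138). The turquoise one is below, at (273,292).

```bash
python3 - <<'E'
from h import *
c=cal('wrist'); 
C=np.array([onz(c,*p,.005)[:2] for p in [(229,28),(328,29),(321,181),(233,180)]])
f=(C[0]+C[1]-C[2]-C[3])/2;g=(C[0]+C[3]-C[1]-C[2])/2;print(C.round(4).tolist(),C.mean(0),np.linalg.norm(f),np.linalg.norm(g),'yaw',np.arctan2(f[1],f[0]),np.arctan2(-g[0],g[1]))
A=onz(c,277.5,82,.027);B=onz(c,277,138,.027);print(A,B,(A+B)/2,np.linalg.norm(A-B),np.arctan2(*(A-B)[1::-1]))
print('bar',onz(c,278,9,.008))
m=(A+B)/2;yaw=-.125;go([m[0],m[1],.10],yaw)
E
```

```text
[[0.6131, 0.266], [0.5994, 0.1592], [0.4316, 0.1805], [0.4461, 0.2901]] [0.52256513 0.22395605] 0.16893151868826253 0.1091391952559503 yaw -0.13467108637114414 -0.12974971518415518
[0.55147043 0.22032339 0.027     ] [0.49284346 0.22823577 0.027     ] [0.52215694 0.22427958 0.027     ] 0.05915849878853611 -0.13415087831248018
bar [0.62387598 0.21097098 0.008     ]
axes x [-0.001 -0.001 -1.   ] y [-0.119 -0.993  0.001] z [-0.993  0.119  0.001] toolyaw -3.2605 j [ 0.32 -0.25  1.86 -0.    1.54  2.01]
shift [ 0.1698 -0.0057 -0.0728] turn units 0.044 (about tool x=down) t 2.05 F [0.4 0.1 0. ]
```

>>> drive_tool(
  plan=[
    [0.0,-0.0045,-0.0877,0.1],
    [0.0,-0.0045,-0.0877,0.1],
    [0.05,-0.0045,-0.0877,0.1],
    [0.1,-0.0045,-0.0877,0.1],
    [0.15,-0.0045,-0.0877,0.1],
    [0.19,-0.0045,-0.0877,0.1],
    [0.22,-0.0045,-0.0877,0.1],
    [0.235,-0.0045,-0.0877,0.1],
    [0.245,-0.0045,-0.0877,0.1],
    [0.245,-0.0045,-0.0877,0.1],
  ],
)

```text
time: 3.05
tool_pos: [0.5373, 0.2209, 0.0254]
tool_rot: [0.047, -0.705, 0.048, 0.706]
contact_force: [0.3, -0.1, 0.2]
gripper_width: 0.995
```

```bash
python3 - <<'E'
from h import *
go([.537,.2221,.025],-.133)
E
```

```text
axes x [-0.001 -0.    -1.   ] y [-0.134 -0.991  0.   ] z [-0.991  0.134  0.001] toolyaw -3.2759 j [ 0.26  0.19  1.86 -0.    1.09  1.97]
shift [ 0.0004 -0.0011  0.0005] turn units -0.009 (about tool x=down) t 3.05 F [ 0.3 -0.1  0.2]
```

Close on the rib, then lift a little.

>>> drive_tool(
  plan=[
    [0,-0.001,0,0],
    [0,-0.001,0,0],
    [0,-0.001,0,0],
    [0,-0.001,0,0],
    [0,-0.001,0,0],
    [0,-0.001,0,0],
    [0,-0.001,0,0],
    [0,-0.001,0,0],
    [0,-0.001,0,0],
    [-0.02,-0.001,0,0],
    [-0.05,-0.001,0,0],
    [-0.1,-0.001,0,0],
  ],
  fingers=0.0,
)

```text
time: 4.25
tool_pos: [0.5338, 0.2216, 0.1212]
tool_rot: [0.046, -0.702, 0.048, 0.709]
contact_force: [0.4, -0.1, -1.9]
gripper_width: 0.149
```

```bash
python3 - <<'E'
from h import *
yaw=.17;f=np.array([.488,-.198]);
# cover frame->tool: grip at cover x=+15 ; look pose: TCP behind? 
go([.40,-.19,.27],yaw); grab('wrist','w2'); 
E
```

```text
axes x [-0.01  -0.003 -1.   ] y [-0.133 -0.991  0.004] z [-0.991  0.133  0.01 ] toolyaw -3.275 j [ 0.26  0.06  1.83 -0.    1.27  1.97]
shift [-0.1463  0.4263  0.0793] turn units -2.173 (about tool x=down) t 4.25 F [ 0.4 -0.1 -1.9]
```

View pics/w2.png

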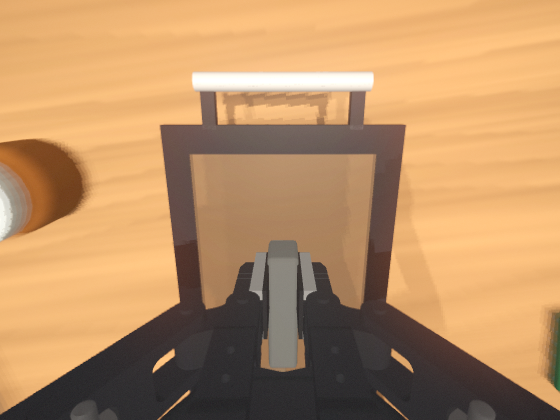

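The cover is held; its bar spans (193,81)–(373,81) and the rib is between the pads. Next I refine the frame pose from the first top picture and work out the move above it.

```bash
python3 - <<'E'
from h import *
c=cal('top'); k=lambda x,y:(305+(x-400)/4-.4,175+y/4-.4)
S=np.array([onz(c,*k(*p),.008)[:2] for p in [(466,69),(647,36),(725,347),(527,384)]])
f=(S[0]+S[1]-S[2]-S[3])/2;g=(S[0]+S[3]-S[1]-S[2])/2
print('screws',S.round(4).tolist(),S.mean(0),np.linalg.norm(f),np.linalg.norm(g),np.arctan2(f[1],f[0]),np.arctan2(-g[0],g[1]))
L=np.array([onz(c,*k(*p),.0595)[:2] for p in [(543,343),(712,311)]]);g=L[0]-L[1];y=np.arctan2(-g[0],g[1]);print('lip',L.mean(0),np.linalg.norm(g),y, 'origin',L.mean(0)+.081*np.array([np.cos(y),np.sin(y)]))
W=np.array([onz(c,*k(*p),.045)[:2] for p in [(484,110),(664,76)]]);g=W[0]-W[1];y=np.arctan2(-g[0],g[1]);print('rim far',W.mean(0),np.linalg.norm(g),y,'origin',W.mean(0)-.085*np.array([np.cos(y),np.sin(y)]))
J=onz(c,*k(570,44),.076);print('jaw top',J)
w=cal('wrist');a=ray(w,193,81);b=ray(w,373,81);o=a[0];u=a[1]-b[1];d=.076/np.linalg.norm(u);m=o+(a[1]+b[1])/2*d
s=status.state();print('bar-TCP',m-s['tool_pos'])
go([.45,-.205,.25],.17)
E
```

```text
screws [[0.5988, -0.1131], [0.6196, -0.2447], [0.395, -0.2871], [0.3731, -0.147]] [ 0.49661966 -0.19800465] 0.22840321179816897 0.13752786257735408 0.16785294386845487 0.15599762958109975
lip [ 0.40787685 -0.21080148] 0.11636400949925774 0.1579582058611533 origin [ 0.48786844 -0.19806001]
rim far [ 0.57190299 -0.1847124 ] 0.12821270509240268 0.16268813256478024 origin [ 0.48802537 -0.19847997]
jaw top [ 0.5998468  -0.17906435  0.076     ]
bar-TCP [ 0.08710589 -0.01169816 -0.01793676]
axes x [ 0.008  0.002 -1.   ] y [-0.133 -0.991 -0.003] z [-0.991  0.133 -0.008] toolyaw -3.2746 j [ 0.27  0.05  1.81 -0.    1.27  1.97]
shift [-0.1179  0.4364  0.0319] turn units -2.17 (about tool x=down) t 4.3 F [5.3 2.6 5.5]
```

```bash
python3 - <<'E'
from h import *
go([.488,-.198,.15],.162)
E
```

```text
axes x [ 0.008  0.002 -1.   ] y [-0.133 -0.991 -0.003] z [-0.991  0.133 -0.008] toolyaw -3.2746 j [ 0.27  0.05  1.81 -0.    1.27  1.97]
shift [-0.0176  0.4247 -0.0041] turn units -2.113 (about tool x=down) t 4.3 F [5.3 2.6 5.5]
```

>>> drive_tool(
  plan=[
    [-0.018,0.04,-0.004,-0.2],
    [-0.018,0.08,-0.004,-0.4],
    [-0.018,0.12,-0.004,-0.6],
    [-0.018,0.165,-0.004,-0.85],
    [-0.018,0.21,-0.004,-1.1],
    [-0.018,0.255,-0.004,-1.3],
    [-0.018,0.3,-0.004,-1.5],
    [-0.018,0.34,-0.004,-1.8],
    [-0.018,0.38,-0.004,-2.1],
    [-0.018,0.41,-0.004,-2.11],
    [-0.018,0.425,-0.004,-2.11],
    [-0.018,0.425,-0.004,-2.11],
  ],
)

```text
time: 5.5
tool_pos: [0.4844, -0.2003, 0.1427]
tool_rot: [-0.056, -0.705, -0.056, 0.705]
contact_force: [-0.5, 0.4, -1.7]
gripper_width: 0.145
```

```bash
python3 cov.py w3; python3 - <<'E'
from h import *
go([.5156,-.1935,.13],.162)
E
```

```text
[ 0.48436881 -0.20030878  0.14265678] 5.5 v 0.04418614280091257
axes x [-0.001  0.001 -1.   ] y [ 0.159 -0.987 -0.001] z [-0.987 -0.159  0.001] toolyaw -2.9818 j [-0.53 -0.1   1.94  0.    1.3   0.88]
shift [ 0.0127 -0.0006 -0.0315] turn units -0.016 (about tool x=down) t 5.55 F [ 0.6 -0.2 -2.3]
```

View pics/w3.png

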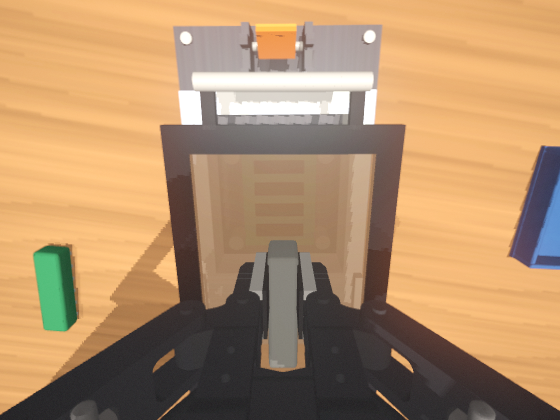

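The wrist view shows the jaw at (276,28..57), the plate screws at (186,38) and (370,37), the tines at columns 247 and 308, and the bar centred at (283,81). It is well aligned, with a small lateral offset to compute.

```bash
python3 - <<'E'
from h import *
w=cal('wrist'); s=status.state()
Y=.16; X=np.array([np.cos(Y),np.sin(Y)]);N=np.array([-X[1],X[0]]);o=np.array([.488,-.198])
fr=lambda p:np.round([(p[:2]-o)@X,(p[:2]-o)@N],4)
S=[onz(w,186,38,.008),onz(w,370,37,.008)];g=(S[0]-S[1]);print('screws',fr(S[0]),fr(S[1]),'yaw',np.arctan2(-g[0],g[1]),np.linalg.norm(g))
for u,v,z in[(276.5,24,.076),(276.5,31,.076),(276.5,57,.056),(247,26,.055),(308,26,.055),(282.5,118,.045)]: print(u,v,fr(onz(w,u,v,z)))
a=ray(w,194,81);b=ray(w,372,81);d=.076/np.linalg.norm(a[1]-b[1]);m=a[0]+(a[1]+b[1])/2*d
print('bar',fr(m),m[2],'yaw',np.arctan2(-(a[1]-b[1])[0],(a[1]-b[1])[1]),'TCP',fr(s['tool_pos']))
E
```

```text
screws [0.1213 0.0702] [ 0.1218 -0.0643] yaw 0.16403224928905577 0.1345380470811075
276.5 24 [0.1158 0.0028]
276.5 31 [0.1125 0.0028]
276.5 57 [0.1025 0.0032]
247 26 [0.1193 0.0207]
308 26 [ 0.1192 -0.0156]
282.5 118 [ 0.0665 -0.0004]
bar [ 0.0843 -0.0007] 0.12238249355333272 yaw 0.15913986039500158 TCP [-0.0035 -0.0006]
```

>>> drive_tool(
  plan=[
    [0,-0.0034,-0.032,0],
    [0,-0.0034,-0.032,0],
    [0.015,-0.0034,-0.032,0],
    [0.03,-0.0034,-0.032,0],
    [0.036,-0.0034,-0.032,0],
    [0.039,-0.0034,-0.032,0],
    [0.041,-0.0034,-0.032,0],
    [0.042,-0.0034,-0.032,0],
    [0.043,-0.0034,-0.032,0],
    [0.043,-0.0034,-0.032,0],
  ],
)

```text
time: 6.55
tool_pos: [0.5163, -0.1908, 0.1009]
tool_rot: [0.057, 0.705, 0.057, -0.705]
contact_force: [-0.1, 0.2, -1.8]
gripper_width: 0.147
```

>>> drive_tool(
  plan=[
    [0.002,0,0,0],
    [0.003,0,0,0],
    [0.004,0,0,0],
    [0.005,0,0,0],
    [0.006,0,0,0],
    [0.006,0,0,0],
  ],
)

```text
time: 7.15
tool_pos: [0.5176, -0.191, 0.0958]
tool_rot: [0.057, 0.706, 0.056, -0.703]
contact_force: [2.8, 1.2, 5.3]
gripper_width: 0.146
```

```bash
python3 cov.py w4; python3 - <<'E'
import cv2
im=cv2.imread('pics/w4.png')[0:140,150:410]; cv2.imwrite('pics/w4c.png',cv2.resize(im,None,fx=2.5,fy=2.5))
E
```

```text
[ 0.51762788 -0.19099906  0.09581517] 7.15 v 0.005503230773392271
```

View pics/w4c.png

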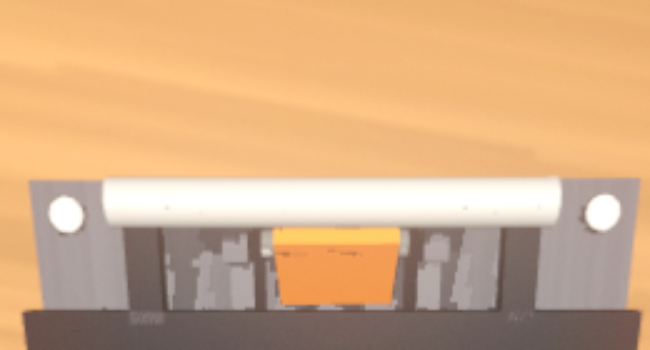

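The bar at crop (333,203) sits slightly behind the jaw's top (lit strip at row 237), and Fx says it is slipping off the back. I will lift, move 4 mm towards the robot and press again.

>>> drive_tool(
  plan=[
    [-0.008,0,0,0],
    [-0.008,0.001,0.0045,0],
    [-0.008,0.001,0.0045,0],
    [-0.006,0.001,0.0045,0],
    [-0.004,0.001,0.0045,0],
    [-0.002,0.001,0.0045,0],
    [0.0,0.001,0.0045,0],
    [0.001,0.001,0.0045,0],
    [0.001,0.001,0.0045,0],
  ],
)

```text
time: 8.1
tool_pos: [0.511, -0.1923, 0.0925]
tool_rot: [-0.057, -0.704, -0.057, 0.706]
contact_force: [-1.5, 0.9, 0.9]
gripper_width: 0.144
```

```bash
python3 cov.py w5; python3 - <<'E'
import cv2
im=cv2.imread('pics/w5.png')[0:140,150:410]; cv2.imwrite('pics/w5c.png',cv2.resize(im,None,fx=2.5,fy=2.5))
E
```

```text
[ 0.51097212 -0.19227496  0.09251266] 8.1 v 0.0023434582411795577
```

View pics/w5c.png

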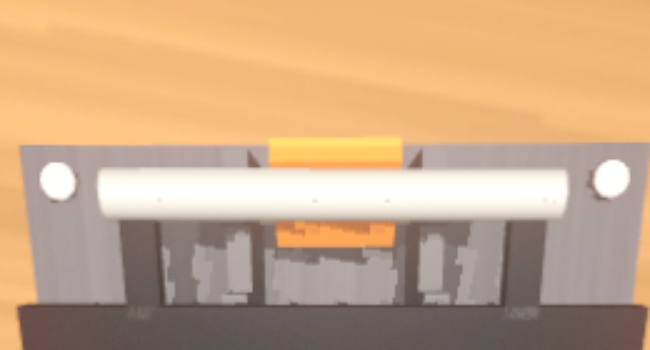

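```bash
cat > bar.py <<'E'
from h import *
import sys
w=cal('wrist'); s=status.state()
Y=.163; X=np.array([np.cos(Y),np.sin(Y)]);N=np.array([-X[1],X[0]]);o=np.array([.488,-.198])+.0028*N
fr=lambda p:np.round([(p[:2]-o)@X,(p[:2]-o)@N,p[2]],4)
def bar(u0,u1,v):
    a=ray(w,u0,v);b=ray(w,u1,v);d=.076/np.linalg.norm(a[1]-b[1]);m=a[0]+(a[1]+b[1])/2*d;t=s['tool_pos']
    r=fr(m)-fr(t); a0=np.arctan2(-.0215,.088); th=np.arctan2(r[2],r[0])-a0
    # tongue relative to grip in cover frame: (-.100,-.0255)
    tg=fr(t)+[-.100*np.cos(th)+.0255*np.sin(th),0,-.100*np.sin(th)-.0255*np.cos(th)]
    print('bar',fr(m),'rel',r,'tilt deg',np.degrees(th),'tongue',tg.round(4),'TCP',fr(t),'F',s['contact_force'].round(1))
    return th
if __name__=='__main__': bar(*map(float,sys.argv[1:4]))
E
python3 bar.py 189.2 377.5 77.6
```

```text
bar [ 0.1123 -0.0013  0.0798] rel [ 0.0886 -0.0004 -0.0128] tilt deg 5.508824752241305 tongue [-0.0734 -0.0009  0.0576] TCP [ 0.0237 -0.0009  0.0926] F [-0.6 -0.9  1.1]
```

Pivoting in the grip works: the cover is tilted about 5° with its bar on the jaw top. I press a little further to lower the nose onto the ledge.

>>> drive_tool(
  plan=[
    [0.001,-0.001,0,0],
    [0.002,-0.001,0,0],
    [0.003,-0.001,0,0],
    [0.004,-0.001,0,0],
    [0.005,-0.001,0,0],
    [0.005,-0.001,0,0],
  ],
)

```text
time: 8.75
tool_pos: [0.5117, -0.1913, 0.0885]
tool_rot: [0.057, 0.705, 0.057, -0.705]
contact_force: [-0.9, 0.1, 1.5]
gripper_width: 0.146
```

```bash
python3 cov.py w6; python3 - <<'E'
from h import *
im=cv2.imread('pics/w6.png')
# bar: bright neutral band; find rows 50-110
g=im.min(2)
for v in range(55,100,3):
    x=np.where(g[v,150:410]>150)[0]; print(v,(x.min()+150,x.max()+150,len(x)) if len(x) else None)
E
```

```text
[ 0.51169669 -0.19134628  0.08851074] 8.75 v 0.0021822845051484288
55 None
58 (np.int64(367), np.int64(409), 42)
61 (np.int64(158), np.int64(409), 193)
64 (np.int64(159), np.int64(409), 190)
67 (np.int64(158), np.int64(409), 252)
70 (np.int64(159), np.int64(409), 246)
73 (np.int64(159), np.int64(409), 248)
76 (np.int64(160), np.int64(409), 245)
79 (np.int64(160), np.int64(409), 242)
82 (np.int64(160), np.int64(409), 244)
85 (np.int64(161), np.int64(409), 249)
88 (np.int64(161), np.int64(409), 73)
91 (np.int64(161), np.int64(409), 81)
94 (np.int64(162), np.int64(408), 81)
97 (np.int64(162), np.int64(408), 97)
```

```bash
python3 - <<'E'
import cv2
im=cv2.imread('pics/w6.png')[0:140,130:430]; cv2.imwrite('pics/w6c.png',cv2.resize(im,None,fx=2.5,fy=2.5))
E
```

```text
(no output)
```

View pics/w6c.png

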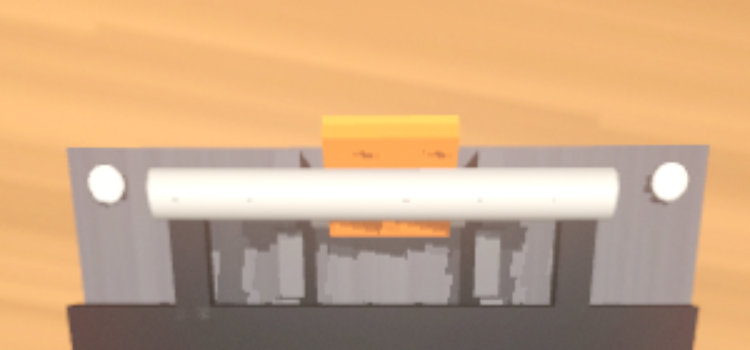

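The bar is now just in front of the jaw top at crop (383,193), with the tilt kept at about 5°. I lower the nose to the ledge in place.

>>> drive_tool(
  plan=[
    [0.001,0,0,0],
    [0.002,0,0,0],
    [0.003,0,0,0],
    [0.004,0,0,0],
    [0.005,0,0,0],
    [0.006,0,0,0],
    [0.007,0,0,0],
    [0.007,0,0,0],
  ],
)

```text
time: 9.6
tool_pos: [0.5121, -0.1915, 0.082]
tool_rot: [0.057, 0.705, 0.057, -0.704]
contact_force: [-2.0, -0.5, 5.3]
gripper_width: 0.149
```

```bash
cat > b2.py <<'E'
from h import *
import sys, bar
im=grab('wrist',sys.argv[1]); hsv=cv2.cvtColor(im,cv2.COLOR_BGR2HSV)
m=((im.min(2)>185)&(hsv[...,1]<60)).astype(np.uint8); m[:40]=0; m[130:]=0
m=cv2.morphologyEx(m,cv2.MORPH_OPEN,np.ones((9,25),np.uint8))
n,l,st,ce=cv2.connectedComponentsWithStats(m); i=1+np.argmax(st[1:,2]); print('blob',st[i],ce[i])
bar.bar(st[i][0],st[i][0]+st[i][2],ce[i][1])
E
python3 b2.py w7; python3 - <<'E'
import sys; sys.argv=['','x']
from h import *
import bar
E
python3 -c "
import cv2
im=cv2.imread('pics/w6.png')" ; python3 bar.py 188.4 378 77.2
```

```text
blob [ 188   67  190   19 3512] [282.47465831  76.15831435]
bar [ 0.1139 -0.0006  0.0704] rel [ 0.0891 -0.0003 -0.0116] tilt deg 6.311779647821736 tongue [-0.0718 -0.0003  0.0457] TCP [ 0.0248 -0.0003  0.082 ] F [-2.  -0.5  5.3]
bar [ 0.1135 -0.0007  0.0703] rel [ 0.0887 -0.0003 -0.0117] tilt deg 6.21520448916588 tongue [-0.0719 -0.0004  0.0458] TCP [ 0.0248 -0.0004  0.082 ] F [-1.6 -0.4  6. ]
```

The nose is at ledge height (0.0457), tilted about 6°. Now I slide it towards the stop.

>>> drive_tool(
  plan=[
    [0,0,0.002,0],
    [0,0,0.004,0],
    [0,0,0.006,0],
    [0,0,0.008,0],
    [0,0,0.01,0],
    [0,0,0.011,0],
    [0,0,0.012,0],
    [0,0,0.013,0],
    [0,0,0.013,0],
  ],
)

```text
time: 10.55
tool_pos: [0.4996, -0.1927, 0.0811]
tool_rot: [0.057, 0.706, 0.057, -0.704]
contact_force: [4.3, 1.4, -3.7]
gripper_width: 0.146
```

```bash
python3 b2.py w8
```

```text
blob [ 188   67  189   19 3487] [282.07198165  76.18353886]
bar [0.1014 0.0005 0.069 ] rel [ 8.91e-02 -1.00e-04 -1.21e-02] tilt deg 5.995843591653688 tongue [-0.0845  0.0006  0.0453] TCP [0.0123 0.0006 0.0811] F [ 4.3  1.4 -3.7]
```

>>> drive_tool(
  plan=[
    [0,0,0.001,0],
    [0,0,0.002,0],
    [0,0,0.003,0],
    [0,0,0.003,0],
  ],
)

```text
time: 11.0
tool_pos: [0.4992, -0.1928, 0.0823]
tool_rot: [0.057, 0.708, 0.057, -0.701]
contact_force: [11.7, 4.2, -6.5]
gripper_width: 0.142
```

```bash
python3 b2.py w9
```

```text
blob [ 188   67  189   19 3559] [282.01208205  76.        ]
bar [0.1012 0.0004 0.0707] rel [ 8.93e-02 -1.00e-04 -1.16e-02] tilt deg 6.328208158934132 tongue [-0.0847  0.0005  0.0459] TCP [0.0119 0.0005 0.0823] F [11.7  4.2 -6.5]
```

Firmly against the stop (Fx 12 N, no further travel). Now I press down, following the arc about the nose.

>>> drive_tool(
  plan=[
    [0.0,0,-0.001,0],
    [0.002,0,-0.0015,0],
    [0.004,0,-0.002,0],
    [0.006,0,-0.0025,0],
    [0.008,0,-0.003,0],
    [0.009,0,-0.003,0],
    [0.01,0,-0.0035,0],
    [0.011,0,-0.0035,0],
    [0.012,0,-0.004,0],
    [0.013,0,-0.004,0],
    [0.013,0,-0.004,0],
  ],
)

```text
time: 12.15
tool_pos: [0.5011, -0.1936, 0.0711]
tool_rot: [0.058, 0.705, 0.057, -0.704]
contact_force: [0.3, 3.0, 12.7]
gripper_width: 0.15
```

```bash
python3 b2.py w10
```

```text
blob [ 192   72   66   17 1105] [224.3040724   80.05158371]
bar [ 0.1203  0.0652 -0.1977] rel [ 0.1067  0.0658 -0.2688] tilt deg -54.619984930147005 tongue [-0.0651 -0.0006  0.1379] TCP [ 0.0136 -0.0006  0.0711] F [ 0.3  3.  12.7]
```

>>> drive_tool(
  plan=[
    [0.001,0,0,0],
    [0.002,0,0,0],
    [0.003,0,0,0],
    [0.004,0,0,0],
    [0.004,0,0,0],
  ],
)

```text
time: 12.7
tool_pos: [0.5012, -0.1937, 0.0711]
tool_rot: [-0.057, -0.705, -0.057, 0.705]
contact_force: [-12.4, 8.5, 37.3]
gripper_width: 0.15
```

```bash
python3 b2.py w11|head -1; python3 - <<'E'
import cv2
im=cv2.imread('pics/w11.png')[0:140,130:430]; cv2.imwrite('pics/w11c.png',cv2.resize(im,None,fx=2.5,fy=2.5))
E
```

```text
blob [ 192   72   66   17 1104] [224.27445652  80.05525362]
```

View pics/w11c.png

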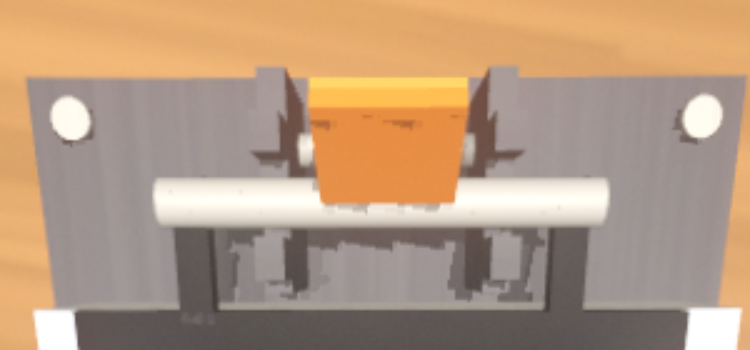

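The bar lies in the slot with the jaw nose over it (crop (383,203)), and it has bottomed out. Now I unload, open and withdraw upward.

>>> drive_tool(
  plan=[
    [-0.002,0,0,0],
    [-0.004,0,0,0],
    [-0.005,0,0,0],
  ],
)

```text
time: 13.05
tool_pos: [0.501, -0.1936, 0.0713]
tool_rot: [0.058, 0.706, 0.057, -0.704]
contact_force: [5.1, 2.5, 3.9]
gripper_width: 0.15
```

>>> drive_tool(
  plan=[
    [0,0,0,0],
    [0,0,0,0],
    [0,0,0,0],
    [0,0,0,0],
    [0,0,0,0],
    [-0.02,0,0,0],
    [-0.05,0,0,0],
    [-0.1,0,0,0],
    [-0.15,0,0.03,0],
    [-0.18,0,0.06,0],
    [-0.18,0,0.06,0],
    [-0.18,0,0.06,0],
  ],
  fingers=0.05,
)

```text
time: 14.25
tool_pos: [0.4406, -0.2033, 0.2509]
tool_rot: [0.057, 0.706, 0.056, -0.704]
contact_force: [0.6, 0.3, -1.4]
gripper_width: 0.582
```

```bash
python3 cov.py w12
```

```text
[ 0.44061131 -0.20332823  0.25088842] 14.25 v 0.05425719324868359
```

View pics/w12.png

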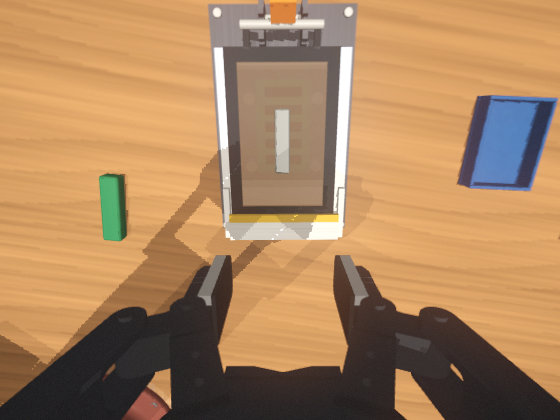

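The cover is seated: plate inside the guides, near edge under the yellow lip (row 216), bar in the fork (282,23) under the jaw (283,12). One numeric check, then I hand in.

```bash
python3 - <<'E'
from h import *
import bar
w=bar.w=cal('wrist'); fr=bar.fr
b=[onz(w,241,23,.049),onz(w,323,23,.049)];l=[onz(w,230,214.5,.0595),onz(w,339,214.5,.0595)]
f=[onz(w,222.5,46,.05),onz(w,342.5,46,.05)]
print('bar',[fr(p) for p in b],'lip inner',[fr(p) for p in l],'far edge',[fr(p) for p in f])
print('rib',fr(onz(w,282.5,109,.072)),fr(onz(w,282.5,173,.072)))
print(status.state()['contact_force'].round(1)); print(manip.job_done())
E
```

```text
bar [array([0.1012, 0.0374, 0.049 ]), array([ 0.101 , -0.0367,  0.049 ])] lip inner [array([-0.0781,  0.0554,  0.0595]), array([-0.0784, -0.0589,  0.0595])] far edge [array([0.0824, 0.0551, 0.05  ]), array([ 0.0821, -0.0552,  0.05  ])]
rib [0.0274 0.0001 0.072 ] [-0.0316  0.0003  0.072 ]
[ 0.7  0.  -1.1]
the job is handed in; nothing more can be done
None
```

The cover is fitted on the frame and I handed the job in at about 14.3 s of the 51 s; no verdict was reported.

**What I did:** I gripped the rib and tilted the cover about 6° in the grip by resting its bar on top of the jaw. I then slid the plain edge under the lip until it hit the stop, with about 12 N and no further travel. Next I pressed the other end down until it bottomed out, released it and withdrew. The first press on the jaw began to slip off the back, so I lifted, shifted 4 mm towards the robot and pressed again.

**Last checks:**
- **Jaw:** in the close picture before release, its nose was over the bar in the fork slot. I did not measure the jaw angle.
- **Bar position:** about 179 mm beyond the lip edge, where 180 mm is expected with the edge at the stop. It is centred sideways within 1 mm.
- **Alignment:** the cover's far edge is square to the frame within 0.3 mm.
- **Robot clear:** the gripper had withdrawn well above the cover with no contact force.
- **Bystanders:** I touched none, and the two in the last view (resistor pack and screw tray) looked undisturbed. I did not measure any of them.

**One disagreement:** measured from the frame origin, the bar came out at x = 101 mm and the lip at -78 mm, against 103 to 104 mm and -77 mm nominal. They are not off by the same amount, so I put this down to my frame origin being 1 to 2 mm off. I did not confirm it, and 101 mm is close to the 100.5 mm limit.

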